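Make up a sowing kit and a staking kit at the potting bench

ROBOT

A 6-joint arm with a two-finger parallel gripper is mounted at the origin on the work surface. World frame = base frame: x ahead of the robot, y to its left, z up, the work surface at z = 0. Lengths are in m, angles in rad, forces in N, time in s.
With the tool pointing down it reaches from about 0.375 to 0.9 m from the base axis. Payload 3.1 kg.
Tool frame: the origin (TCP) lies between the finger pads; the fingertips stand 11 mm ahead of it and the grasp point (between the pads) lies 8 mm behind it; z points along the fingers, y is the line along which they close (so a half turn about z gives the same grasp; the last joint's range is limited). The gripper opens to 87 mm and grips with 3 to 60 N. Pads are 19 mm wide; open, the fingers measure 117 mm over their backs; the gripper's body (75 mm by 190 mm) begins 51 mm behind the grasp point.
Start: joints at [1.155, 0.527, 1.433, -0, 1.181, -0.178], TCP at [0.147, 0.608, 0.234] pointing down, gripper open.
Joint ranges: [-3.08, 3.08], [-0.75, 2.2], [0.22, 2.44], [-1.43, 4.57], [0, 2.65], [-2.85, 2.85]. Speed limits (rad/s): [2.79, 2.79, 3.14, 3.14, 3.14, 3.14].

INTERFACE

Orientations are given as a unit quaternion [x, y, z, w].
In Python, from rig import get_obs, camera, hand_in gives the robot as it stands.
- The arm moves only by the shell command python3 -m pendant 'ROWS' [FORCE]. ROWS is JSON, a list that holds one entry, the list of rows, each a list of 7 numbers: the shift along the tool's x, y, z in m, then the turn, a rotation vector about the tool's x, y, z in degrees, then the opening, from 0 (shut) to 1 (fully open). In form: [[[x, y, z, ax, ay, az, fingers], ...]]. A call has exactly 5 rows; each row shifts and turns the commanded pose from where the row before left it, along the tool's axes as they then stand; what a row does not reach is not made up. A row lasts 1/8 s, in which the tool goes at most 62.5 mm and 10.7 degrees, less where a joint would pass 70% of its speed; a pose out of reach is approached as far as the arm can. A call with a gripper value outside its range is refused whole. The fingers move at their own pace and stop on an object; FORCE is the grip in N (left out, the last holds). Time passes only in rows, so rows that do not move let the fingers close, or fill a call up. It gives the time, the measured TCP pose, the force, the opening and the grip force at its end, in the units of the state.
- get_obs(): the state, without advancing time (a new reading comes with each control period).
- camera(name): name is "scene" or "side" or "wrist"; returns a dict with "img" (420x560x3 uint8, red, green, blue), "intrinsics" (3x3 intrinsics, pixels), "R" (3x3) and "t" (3): a world point X has camera coordinates R X + t; the wrist camera has in their place "T_tool_cam" (4x4, takes a point from camera to tool coordinates, whose origin is the TCP and whose axes are the flange's). Camera axes: x right, y down, z forward; pixel columns grow to the right and rows downward; lengths in m; the calibration is good to about 2 mm. The wrist camera is an equidistant fisheye: a pixel r from the principal point sees the ray r / f radians off the axis. A picture is of the moment at which its call begins: read the wrist's pose just before it. There is no depth.
- hand_in(): hands the job in; it is judged then, once.
The state is a dict: "time": time; "q": joint angles; "joint_velocities": joint speeds; "joint_torque": joint torques, N m; "position": TCP position; "tool_rot": TCP orientation; "ft_force": force on the tool from outside, world axes, zero at the start; "moment": the same for the moment, N m; "grip_width": finger opening in m; "grip_force": force on a finger pad.
Only numpy, scipy, OpenCV 4.12 (cv2) and the standard library are available. Lean on these libraries where they do the work, as an engineer would, in place of code of your own. Each camera call takes 0.05 s, during which the arm holds its last target. There are 200 camera calls.

TASK

Make up two kits. Green tray, the sowing kit: lay the orange hand rake flat in the long bay, stand the yellow-lidded jar upright in the white-floored cell and stand the clay pot upright in the black-floored cell. Blue tray, the staking kit: lay the clipped bamboo stakes flat in the long bay and stand the black-lidded jar upright in the white-floored cell; leave the red-lidded jar where it stands, and set the jars and the pot down without dropping them.

Things in the scene. Friction and masses are not known exactly. Their poses are not given: they have to be found in the camera images.
- rake: small orange plastic hand rake lying flat, 160 mm long along its x (tines towards +x), z up. Origin: mid-length, on its underside. Handle: bar 22 mm wide (y), 28 mm high, from x = -80 to +25 mm; grip it across y near x = 0. Head, x = 41 to 80 mm: 46 mm wide, at most 10 mm high. About 90 g. For the green tray's long bay, either way round.
- stakes: bundle of seven bamboo stakes lying flat, 160 mm long along its x, 24 mm wide, 22 mm high, z up. A black clip at mid-length, 30 (x) x 28 (y) mm, rises to 40 mm over the underside; grip the clip across y. Origin: mid-length, on the underside. About 80 g. For the blue tray's long bay, either way round.
- yellow_jar: empty clear glass screw-top mason jar, upright: glass 52 mm in diameter and 56 mm high, yellow plastic lid above it (49 mm in diameter, 51 over its ribs), 74 mm high in all; about 140 g. Goes to the green tray's white-floored cell. Origin: centre of its underside, z up the jar.
- black_jar: empty clear glass screw-top mason jar, upright: glass 52 mm in diameter and 56 mm high, black plastic lid above it (49 mm in diameter, 51 over its ribs), 74 mm high in all; about 140 g. Goes to the blue tray's white-floored cell. Origin: centre of its underside, z up the jar.
- red_jar: empty clear glass screw-top mason jar, upright: glass 52 mm in diameter and 56 mm high, red plastic lid above it (49 mm in diameter, 51 over its ribs), 74 mm high in all; about 140 g. Stays where it is. Origin: centre of its underside, z up the jar.
- clay_pot: small open terracotta pot, empty, 56 mm high, 44 mm in diameter at the foot, 61 mm at the collar, which fills the top 16 mm; wall 4 mm; about 130 g. Grip it from outside across the collar. Origin: centre of the underside, z up. Stands upright. Goes to the green tray's black-floored cell.
- green_tray: green kit tray, fixed, 194 (x) x 160 (y) mm; floor 4 mm thick, walls 5 mm, dividers 4 mm, wall tops 14 mm over the bench. Origin: centre of underside, z up. Long bay 184 x 66 mm inside, along x, centre (0, +42) mm. Two cells, each 90 (x) x 80 (y) mm inside: white-floored, centre (+47, -35); black-floored, centre (-47, -35). Sowing kit.
- blue_tray: blue kit tray, fixed, 194 (x) x 160 (y) mm; floor 4 mm thick, walls 5 mm, dividers 4 mm, wall tops 14 mm over the bench. Origin: centre of underside, z up. Long bay 184 x 66 mm inside, along x, centre (0, +42) mm. Two cells, each 90 (x) x 80 (y) mm inside: white-floored, centre (+47, -35); black-floored, centre (-47, -35). Staking kit: its black-floored cell gets nothing.
Mind the look-alikes: they are no part of the job. Several things look just like the stakes: the one meant starts nearest to the robot's base.

How it is judged:
At the end, for the whole second after the job is handed in: All five at rest on the floors of their compartments (undersides within 5 mm): jars and pot upright (0.1 rad) and near the cell centres (jars 22 x 17 mm, pot 26 x 21), rake and stakes flat, along the bay (0.35 rad), within 18 x 26 mm; red-lidded jar upright, within 30 mm of its start (x of rake in the frame of green_tray between -0.018 and 0.018 m and y of rake in the frame of green_tray between 0.016 and 0.068 m and z of rake in the frame of green_tray between -0.001 and 0.009 m and angle between each of rake, stakes's own z axis and vertical below 0.06 rad and linear speed of each of rake, yellow_jar, clay_pot, stakes, black_jar below 0.02 m/s and angular speed of each of rake, yellow_jar, clay_pot, stakes, black_jar below 0.3 rad/s and angle between the x axis of rake and the x axis of green_tray, either way round below 0.35 rad and x of yellow_jar in the frame of green_tray between 0.025 and 0.069 m and y of yellow_jar in the frame of green_tray between -0.052 and -0.018 m and z of yellow_jar in the frame of green_tray between -0.001 and 0.009 m and angle between each of yellow_jar, clay_pot, black_jar, red_jar's own z axis and vertical below 0.1 rad and x of clay_pot in the frame of green_tray between -0.073 and -0.021 m and y of clay_pot in the frame of green_tray between -0.056 and -0.014 m and z of clay_pot in the frame of green_tray between -0.001 and 0.009 m and x of stakes in the frame of blue_tray between -0.018 and 0.018 m and y of stakes in the frame of blue_tray between 0.016 and 0.068 m and z of stakes in the frame of blue_tray between -0.001 and 0.009 m and angle between the x axis of stakes and the x axis of blue_tray, either way round below 0.35 rad and x of black_jar in the frame of blue_tray between 0.025 and 0.069 m and y of black_jar in the frame of blue_tray between -0.052 and -0.018 m and z of black_jar in the frame of blue_tray between -0.001 and 0.009 m and distance of red_jar from where it was at the start of the episode below 0.03 m); the robot touches nothing.
It fails at once if a jar or the pot is dropped: it falls free at over 0.35 m/s while more than 20 mm above the bench ((height (world z) of yellow_jar above 0.02 m and contact force between yellow_jar and the fingers below 0.05 N and linear speed of yellow_jar above 0.35 m/s) or (height (world z) of black_jar above 0.02 m and contact force between black_jar and the fingers below 0.05 N and linear speed of black_jar above 0.35 m/s) or (height (world z) of clay_pot above 0.02 m and contact force between clay_pot and the fingers below 0.05 N and linear speed of clay_pot above 0.35 m/s)).
It fails at once if the red-lidded jar is pushed more than 30 mm from its place or knocked over (distance of red_jar from where it was at the start of the episode above 0.03 m or angle between red_jar's own z axis and vertical above 0.5 rad).
It also fails if it takes over 122 s, if anything falls off the work surface, if the arm or the gripper's body presses on something with over 40 N, if the wrist force passes 120 N, or if a joint passes its speed limit or range.

## Working session

There is one attempt and no reset: what is moved stays moved. The work goes in short steps, Python scripts to look and compute and a shell command to move; the robot and the scene stay as the last step left them, time stands still between calls to the robot, and variables do not carry over. Pictures are saved under pics/ and viewed, at most 14 in all, crops included, and the job is handed in when it is done.

```bash
mkdir -p pics; ls
python3 - <<'E'
from rig import get_obs,camera
import cv2,numpy as np
o=get_obs();print({k:np.round(v,3).tolist() for k,v in o.items()})
for n in("scene","side","wrist"):
    c=camera(n);cv2.imwrite(f"pics/{n}0.png",c["img"][:,:,::-1]);print(n,{k:np.round(v,3).tolist() for k,v in c.items() if k!="img"})
E
```

```text
pics
{'time': 0.0, 'q': [1.156, 0.528, 1.434, -0.0, 1.181, -0.179], 'joint_velocities': [-0.002, 0.0, -0.001, 0.0, 0.001, 0.0], 'joint_torque': [-0.001, -44.003, -17.66, 0.063, 0.058, -0.0], 'position': [0.146, 0.607, 0.233], 'tool_rot': [0.118, 0.993, -0.001, -0.0], 'ft_force': [0.286, -0.803, 0.359], 'moment': [0.042, -0.019, -0.041], 'grip_force': 0.0, 'grip_width': 0.087}
scene {'intrinsics': [[538.648, 0.0, 281.462], [0.0, 538.648, 221.856], [0.0, 0.0, 1.0]], 'R': [[0.856, 0.516, 0.017], [0.372, -0.593, -0.714], [-0.359, 0.617, -0.7]], 't': [-0.408, -0.145, 1.828]}
side {'intrinsics': [[480.572, 0.0, 277.959], [0.0, 480.572, 213.546], [0.0, 0.0, 1.0]], 'R': [[0.842, -0.539, 0.004], [-0.359, -0.567, -0.742], [0.402, 0.623, -0.671]], 't': [-0.396, 0.215, 1.16]}
wrist {'intrinsics': [[325.192, 0.0, 281.924], [0.0, 325.192, 210.885], [0.0, 0.0, 1.0]], 'T_tool_cam': [[-0.0, -0.965, -0.262, 0.074], [1.0, -0.0, -0.0, 0.0], [0.0, -0.262, 0.965, -0.152], [0.0, 0.0, 0.0, 1.0]]}
```

View pics/scene0.png

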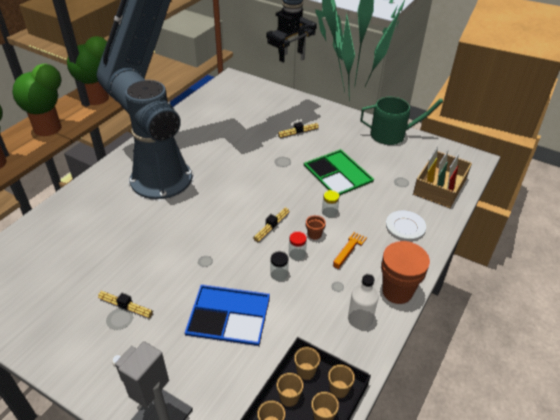

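View pics/side0.png

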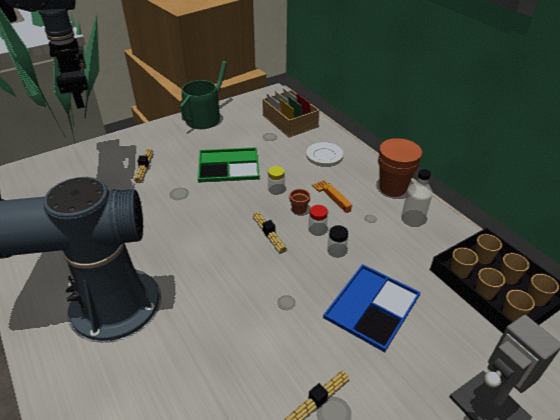

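View pics/wrist0.png

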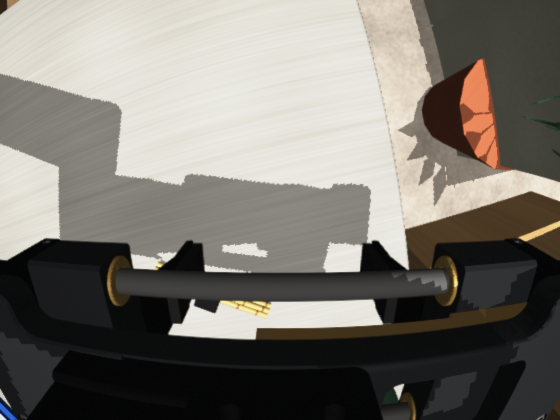

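The scene shows the green tray (~338,172), blue tray (~229,314), yellow lid (331,197), red lid (298,239), black lid (279,259), pot (315,226), rake (349,250), and three bundles, clips at (299,129), (271,222) and (125,302). Next I measure them by colour in both views.

```bash
cat > h.py <<'E'
import cv2,numpy as np
from rig import get_obs,camera
from scipy.spatial.transform import Rotation as Ro
def ray(c,p):
    K=np.array(c["intrinsics"]);R=np.array(c["R"]);t=np.array(c["t"])
    d=R.T@np.linalg.solve(K,[p[0],p[1],1]);return -R.T@t,d/np.linalg.norm(d)
def onz(c,p,z):
    o,d=ray(c,p);return o+d*(z-o[2])/d[2]
def tri(c1,p1,c2,p2):
    A=np.zeros((3,3));b=np.zeros(3);rs=[ray(c1,p1),ray(c2,p2)]
    for o,d in rs:
        M=np.eye(3)-np.outer(d,d);A+=M;b+=M@o
    X=np.linalg.solve(A,b);return X,max(np.linalg.norm((np.eye(3)-np.outer(d,d))@(X-o)) for o,d in rs)
def mask(im,f):
    h=cv2.cvtColor(im,cv2.COLOR_RGB2HSV).astype(int);return f(h[...,0],h[...,1],h[...,2]).astype(np.uint8)
def blob(m,near,r=30,amin=15):
    n,l,s,c=cv2.connectedComponentsWithStats(m)
    ok=[i for i in range(1,n) if s[i,4]>=amin and np.hypot(*(c[i]-near))<r]
    i=max(ok,key=lambda i:s[i,4]);return (l==i).astype(np.uint8),c[i],s[i]
E
cat > m.py <<'E'
from h import *
S,D=camera("scene"),camera("side")
F=dict(yel=lambda h,s,v:(h>22)&(h<35)&(s>150)&(v>100),red=lambda h,s,v:((h<6)|(h>174))&(s>170)&(v>90),
blk=lambda h,s,v:(v<55),pot=lambda h,s,v:((h<12)|(h>176))&(s>100)&(s<225),org=lambda h,s,v:(h>8)&(h<20)&(s>170)&(v>120))
for n,f,a,b in[("yel","yel",(331,197),(276,173)),("red","red",(298,239),(319,213)),("blk","blk",(279,259),(338,235)),("pot","pot",(315,226),(300,200)),("org","org",(349,250),(333,195)),
 ("clipA","blk",(299,127),(143,160)),("clipB","blk",(271,221),(268,227)),("clipC","blk",(125,301),(318,394))]:
    m1,p1,s1=blob(mask(S["img"],F[f]),a,14);m2,p2,s2=blob(mask(D["img"],F[f]),b,14)
    X,e=tri(S,p1,D,p2);print(n,p1.round(1),s1[2:],p2.round(1),s2[2:],X.round(4),round(e,4),"r",np.hypot(X[0],X[1]).round(3))
    if n=="org":
        for c,m in((S,m1),(D,m2)):
            q=cv2.minAreaRect(cv2.findNonZero(m));b=cv2.boxPoints(q);print(" rect",[onz(c,p,.015)[:2].round(3).tolist() for p in b])
for n,f,a,b in[("green",lambda h,s,v:(h>50)&(h<75)&(s>150),(338,172),(228,165)),("blue",lambda h,s,v:(h>100)&(h<125)&(s>150),(229,314),(373,305))]:
    Q=[]
    for c,p in((S,a),(D,b)):
        m,_,_=blob(mask(c["img"],f),p,40);h=cv2.convexHull(cv2.findNonZero(m))
        q=cv2.approxPolyN(h,4,ensure_convex=True)[0].astype(float) if hasattr(cv2,"approxPolyN") else cv2.approxPolyDP(h,6,True)[:,0]
        Q.append(q);print(n,q.tolist(),[onz(c,x,.007)[:2].round(3).tolist() for x in q])
    for q in Q[0]:
        w=onz(S,q,.007);k=min(Q[1],key=lambda x:np.linalg.norm(onz(D,x,.007)-w));X,e=tri(S,q,D,k);print("  ",X.round(4),round(e,4))
for n,c,ps in(("S",S,((243,327),(340,183),(208,321),(322,165))),("D",D,((395,298),(244,170),(378,322),(213,171)))):
    for p,nm,z in zip(ps,("bw","gw","bb","gb"),(.004,)*4):
        w=mask(c["img"],(lambda h,s,v:(s<60)&(v>150)) if nm[1]=="w" else F["blk"]);_,q,s=blob(w,p,25);print(n,nm,q.round(1),s[2:],onz(c,q,z).round(3))
E
python3 m.py
```

```text
yel [330.9 196.2] [ 16  13 149] [276.  170.8] [ 15  10 121] [0.5617 0.154  0.0726] 0.0001 r 0.582
red [297.5 238.4] [ 16  14 175] [318.3 210.7] [ 18  12 167] [ 0.5635 -0.0573  0.0716] 0.0004 r 0.566
blk [278.9 259.5] [ 17  14 186] [338.3 233.5] [ 19  16 246] [ 0.5584 -0.1518  0.0671] 0.0007 r 0.579
pot [314.8 226.2] [ 19  23 345] [299.2 200.1] [ 20  25 388] [0.5683 0.0403 0.0386] 0.0015 r 0.57
org [346.6 249.9] [ 29  29 244] [333.2 192.7] [ 38  26 218] [0.6853 0.0265 0.0194] 0.0028 r 0.686
 rect [[0.651, -0.026], [0.673, 0.101], [0.712, 0.079], [0.688, -0.045]]
 rect [[0.656, 0.094], [0.695, 0.121], [0.724, -0.021], [0.687, -0.043]]
clipA [298.7 127.4] [ 9 10 68] [143.2 160.8] [11 13 99] [0.2619 0.4792 0.0274] 0.0008 r 0.546
clipB [271.9 220.9] [11 13 88] [268.  227.3] [ 12  17 136] [0.4395 0.0032 0.0255] 0.0011 r 0.44
clipC [123.2 301.2] [ 14  16 142] [318.5 395.2] [ 19  25 290] [ 0.268  -0.4658  0.0286] 0.0005 r 0.537
green [[335.0, 195.0], [304.0, 164.0], [340.0, 150.0], [373.0, 180.0]] [[0.541, 0.235], [0.374, 0.323], [0.444, 0.463], [0.616, 0.372]]
green [[198.0, 181.0], [200.0,
[... 392 characters left out ...]
0], [322.0, 316.0], [362.0, 264.0], [420.0, 292.0]] [[0.458, -0.453], [0.398, -0.305], [0.583, -0.229], [0.643, -0.377]]
   [ 0.6382 -0.3811  0.0134] 0.0013
   [ 0.4575 -0.4525  0.0077] 0.0006
   [ 0.3979 -0.3033  0.0083] 0.0019
   [ 0.5773 -0.2336  0.0153] 0.0007
S bw [243.  326.7] [ 38  27 793] [ 0.572 -0.352  0.004]
S gw [337.5 182.4] [ 30  19 336] [0.518 0.3   0.004]
S bb [207.4 321.6] [ 37  25 680] [ 0.483 -0.388  0.004]
S gb [322.  166.5] [ 27  18 266] [0.433 0.347 0.004]
D bw [394.6 298.5] [ 42  36 839] [ 0.579 -0.356  0.004]
D gw [243.  169.2] [ 29  13 325] [0.525 0.295 0.004]
D bb [376.7 324.7] [ 45  39 977] [ 0.492 -0.391  0.004]
D gb [213.1 169.6] [ 27  16 367] [0.443 0.345 0.004]
```

```bash
cat >> h.py <<'E'
def pose():
    o=get_obs();R=Ro.from_quat(o["tool_rot"]);M=R.as_matrix();return np.array(o["position"]),M,np.degrees(np.arctan2(M[1,1],M[0,1]))
def plan(x,y,z,psi=None):
    p,M,a=pose();d=np.array([x,y,z])-p
    t=0 if psi is None else ((a-psi+90)%180)-90
    print("at",p.round(4),"psi",round(a,2),"tilt",M[2].round(4),"| turn z first",round(t,2))
    a2=np.radians(a-t);X=np.array([-np.sin(a2),np.cos(a2),0]);Y=np.array([np.cos(a2),np.sin(a2),0])
    print("  then tool shift",np.round([d@X,d@Y,-d[2]],4),"dist",np.linalg.norm(d).round(4))
def wpix2ray(c,P,M,p):
    K=np.array(c["intrinsics"]);T=np.array(c["T_tool_cam"]);u=np.array([(p[0]-K[0,2])/K[0,0],(p[1]-K[1,2])/K[1,1]]);r=np.linalg.norm(u)
    d=np.array([*(u/max(r,1e-9)*np.sin(r)),np.cos(r)]);return P+M@T[:3,3],M@(T[:3,:3]@d)
def wonz(c,P,M,p,z):
    o,d=wpix2ray(c,P,M,p);return o+d*(z-o[2])/d[2]
E
python3 -m pendant '[[[0,0,0,0,0,9.6,1],[0,0,0,0,0,9.6,1],[0,0,0,0,0,9.6,1],[0,0,0,0,0,9.6,1],[0,0,0,0,0,9.6,1]]]' 20
python3 -m pendant '[[[0,0,0,0,0,9.6,1],[0,0,0,0,0,9.6,1],[0,0,0,0,0,9.6,1],[0,0,0,0,0,0,1],[0,0,0,0,0,0,1]]]'
python3 - <<'E'
from h import *
S=camera("scene");D=camera("side")
plan(.56,-.08,.25,0)
print("bigpot",onz(S,(400,299),0),onz(D,(397,194),0),"top",tri(S,(405,258),D,(400,152)),"can",onz(S,(390,140),0),"bottle",onz(S,(362,320),0),onz(D,(415,222),0),"bottletop",tri(S,(368,281),D,(424,175)))
E
```

```text
time: 0.88
position: [0.1466, 0.6074, 0.2334]
tool_rot: [0.514, 0.858, -0.0, 0.0]
ft_force: [0.4, 0.4, 0.9]
grip_width: 0.0872
grip_force: 0.0
time: 1.5
position: [0.1466, 0.6075, 0.2334]
tool_rot: [0.709, 0.706, -0.0, 0.0]
ft_force: [0.2, -0.6, 0.1]
grip_width: 0.087
grip_force: 0.0
at [0.1466 0.6075 0.2335] psi -0.28 tilt [-1.e-04  0.e+00 -1.e+00] | turn z first -0.28
  then tool shift [-0.6875  0.4134 -0.0165] dist 0.8024
bigpot [ 0.8859181  -0.04727308  0.        ] [ 0.86335693 -0.0614175   0.        ] top (array([ 0.86726807, -0.03346543,  0.14064298]), np.float64(0.0030341765578919652)) can [0.57116601 0.62786426 0.        ] bottle [ 0.82639428 -0.16595233  0.        ] [ 8.20043452e-01 -1.82170593e-01 -1.11022302e-16] bottletop (array([ 0.82193927, -0.16900231,  0.16119218]), np.float64(0.0010987519061567478))
```

```bash
python3 -m pendant '[[[-0.046,0.0276,-0.0011,0,0,0,1],[-0.046,0.0276,-0.0011,0,0,0,1],[-0.046,0.0276,-0.0011,0,0,0,1],[-0.046,0.0276,-0.0011,0,0,0,1],[-0.046,0.0276,-0.0011,0,0,0,1]]]' >/dev/null
python3 -m pendant '[[[-0.046,0.0276,-0.0011,0,0,0,1],[-0.046,0.0276,-0.0011,0,0,0,1],[-0.046,0.0276,-0.0011,0,0,0,1],[-0.046,0.0276,-0.0011,0,0,0,1],[-0.046,0.0276,-0.0011,0,0,0,1]]]' >/dev/null
python3 -m pendant '[[[-0.046,0.0276,-0.0011,0,0,0,1],[-0.046,0.0276,-0.0011,0,0,0,1],[-0.046,0.0276,-0.0011,0,0,0,1],[-0.046,0.0276,-0.0011,0,0,0,1],[-0.046,0.0276,-0.0011,0,0,0,1]]]'
python3 - <<'E'
from h import *
plan(.56,-.08,.25,0)
c=camera("wrist");cv2.imwrite("pics/w1.png",c["img"][:,:,::-1])
E
```

```text
time: 3.48
position: [0.557, -0.0868, 0.2503]
tool_rot: [0.709, 0.705, 0.0, 0.0]
ft_force: [0.5, 0.5, -0.4]
grip_width: 0.0869
grip_force: 0.0
at [ 0.557  -0.0868  0.2503] psi -0.32 tilt [ 0.e+00  6.e-04 -1.e+00] | turn z first -0.32
  then tool shift [0.0068 0.003  0.0003] dist 0.0075
```

View pics/w1.png

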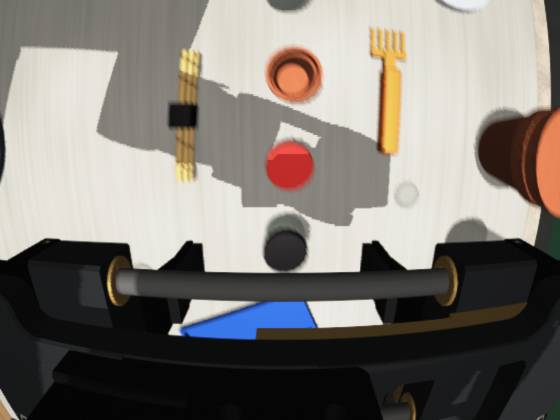

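Wrist view: stake bundle with clip at (183,115), ends (190,52)/(186,180); rake tail at (388,153), tines at (388,28); pot (294,75), red lid (289,165), black lid (285,250). I'll work out the rake and stakes poses from it.

Run:
```python
from h import *
P,M,a=pose();c=camera("wrist");im=c["img"]
W=lambda p,z:wonz(c,P,M,p,z)
m=mask(im,lambda h,s,v:(h>8)&(h<28)&(s>120)&(v>90))
mr,_,s=blob(m,(388,100),40);print("rake bbox",s)
def mid(m,r): x=np.flatnonzero(m[r]);return ((x[0]+x[-1])/2,r),x[-1]-x[0]+1
y0,y1=s[1],s[1]+s[3]
for r in(y0+2,80,100,120,140,y1-3): q,w=mid(mr,r);print(r,q,w,W(q,.028 if r>60 else .01).round(4))
tail=W(mid(mr,y1-1)[0],.02);tip=W(mid(mr,y0)[0],.005);print("tail",tail,"tip",tip,"len",np.linalg.norm((tail-tip)[:2]),"mid",(tail+tip)/2)
m[:, :150]=0;m[:,230:]=0
k=cv2.morphologyEx(m,cv2.MORPH_CLOSE,np.ones((3,3)));k[:40]=0;k[200:]=0
q=cv2.findNonZero(k)[:,0];ys=q[:,1];print("stk rows",ys.min(),ys.max())
e=[W(q[abs(ys-r)<=4].mean(0),.012) for r in(ys.min()+4,ys.max()-4)];print("ends",e,"len",np.linalg.norm(e[0]-e[1]),"psi axis",np.degrees(np.arctan2(*(e[0]-e[1])[[1,0]])),"mid",(e[0]+e[1])/2)
mb,pc,s=blob(mask(im,lambda h,s,v:v<50),(183,115),15);print("clip",pc,s,W(pc,.035))
S=camera("scene")
def tri2(p,ps):
    A=np.zeros((3,3));b=np.zeros(3)
    for o,d in(wpix2ray(c,P,M,p),ray(S,ps)):
        N=np.eye(3)-np.outer(d,d);A+=N;b+=N@o
    return np.linalg.solve(A,b)
print("clip tri",tri2(pc,(271.9,220.9)))
ml,pl,s=blob(mask(im,lambda h,s,v:((h<6)|(h>174))&(s>170)&(v>90)),(289,165),20);print("red",pl,W(pl,.07),tri2(pl,(297.5,238.4)))
ml,pl,s=blob(mask(im,lambda h,s,v:v<60),(285,250),20);print("blk",pl,s,W(pl,.07))
ml,pl,s=blob(mask(im,lambda h,s,v:((h<12)|(h>176))&(s>100)),(294,75),20);print("pot",pl,s,W(cv2.minEnclosingCircle(cv2.findNonZero(ml))[0],.05))
```

```text
rake bbox [ 364   19   35  125 2520]
21 (np.float64(376.0), np.int32(21)) 25 [0.6795 0.1117 0.01  ]
80 (np.float64(383.0), 80) 21 [0.6807 0.0324 0.028 ]
100 (np.float64(383.0), 100) 21 [0.6807 0.0084 0.028 ]
120 (np.float64(382.0), 120) 21 [ 0.6797 -0.0155  0.028 ]
140 (np.float64(383.0), 140) 17 [ 0.6815 -0.0393  0.028 ]
141 (np.float64(382.5), np.int32(141)) 16 [ 0.681  -0.0405  0.028 ]
tail [ 0.68427482 -0.04335945  0.02      ] tip [0.67063028 0.11509116 0.005     ] len 0.15903700043718663 mid [0.67745255 0.03586586 0.0125    ]
stk rows 43 171
ends [array([0.44287612, 0.07823422, 0.012     ]), array([ 0.43449766, -0.07168038,  0.012     ])] len 0.15014855062693244 psi axis 86.80116975998185 mid [0.43868689 0.00327692 0.012     ]
clip [175.42776999 106.14726508] [161  94  30  25 713] [0.44019327 0.00310678 0.035     ]
clip tri [0.43836854 0.00390453 0.02614182]
red [281.48238013 154.91912189] [ 0.5611591  -0.05389828  0.07      ] [ 0.561419   -0.05405835  0.06725307]
blk [277.98956975 240.36636245] [ 257  219   43   44 1534] [ 0.55648271 -0.1465633   0.07      ]
pot [285.85917208  63.42288961] [ 258   36   57   56 2464] [0.566978   0.04436345 0.05      ]
```

Run:
```python
from h import *
P,M,a=pose();c=camera("wrist");im=c["img"];print(P,get_obs()["time"],max(abs(np.array(get_obs()["joint_velocities"]))))
W=lambda p,z:wonz(c,P,M,p,z)
mr,_,s=blob(mask(im,lambda h,s,v:(h>8)&(h<28)&(s>120)&(v>90)),(385,100),40)
for r in(s[1],90,120,s[1]+s[3]-1): x=np.flatnonzero(mr[r]);print(r,W(((x[0]+x[-1])/2,r),.02).round(4))
for n,f,p,z in(("red",lambda h,s,v:((h<6)|(h>174))&(s>170)&(v>90),(285,160),.07),("blk",lambda h,s,v:v<60,(280,245),.07),("clip",lambda h,s,v:v<50,(178,110),.035)):
    _,q,_=blob(mask(im,f),p,20);print(n,W(q,z).round(4))
plan(.681,.032,.15,0)
```

```text
[ 0.55752991 -0.0876403   0.24997463] 3.675 0.044494922682374725
24 [0.6615 0.1108 0.02  ]
90 [0.6823 0.0289 0.02  ]
120 [ 0.6812 -0.0077  0.02  ]
149 [ 0.6841 -0.0429  0.02  ]
red [ 0.5606 -0.0535  0.07  ]
blk [ 0.556 -0.146  0.07 ]
clip [0.4396 0.0031 0.035 ]
at [ 0.5561 -0.0858  0.2497] psi -0.44 tilt [ 6.e-04 -8.e-04 -1.e+00] | turn z first -0.44
  then tool shift [0.1178 0.1249 0.0997] dist 0.1986
```

```bash
python3 -m pendant '[[[0.03,0.0315,0.02,0,0,-0.4,0.8],[0.03,0.0315,0.02,0,0,0,0.8],[0.03,0.0315,0.02,0,0,0,0.8],[0.03,0.0315,0.02,0,0,0,0.8],[0,0,0.02,0,0,0,0.8]]]' >/dev/null
python3 -m pendant '[[[0,0,0.03,0,0,0,0.8],[0,0,0.03,0,0,0,0.8],[0,0,0.03,0,0,0,0.8],[0,0,0,0,0,0,0.8],[0,0,0,0,0,0,0.8]]]'
python3 - <<'E'
from h import *
plan(.682,.034,.014,0)
c=camera("wrist");cv2.imwrite("pics/w2.png",c["img"][:,:,::-1])
E
```

```text
time: 4.92
position: [0.6825, 0.0357, 0.0612]
tool_rot: [0.706, 0.708, 0.0, 0.0]
ft_force: [-0.4, 0.1, -0.2]
grip_width: 0.0696
grip_force: 0.0
at [0.6825 0.0357 0.0612] psi 0.11 tilt [ 0.      0.0011 -1.    ] | turn z first 0.11
  then tool shift [-0.0017 -0.0005  0.0472] dist 0.0472
```

View pics/w2.png

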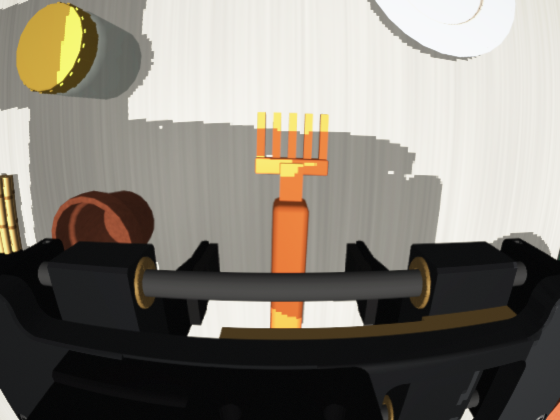

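Rake handle (290,230) is centred between the fingers, tines at (292,135). I go down and grip.

```bash
python3 -m pendant '[[[-0.001,0,0.016,0,0,0,0.8],[0,0,0.016,0,0,0,0.8],[0,0,0.015,0,0,0,0.8],[0,0,0,0,0,0,0.3],[0,0,0,0,0,0,0]]]' 25
python3 -m pendant '[[[0,0,0,0,0,0,0],[0,0,0,0,0,0,0],[0,0,0,0,0,0,0],[0,0,-0.03,0,0,0,0],[0,0,-0.04,0,0,0,0]]]'
python3 -m pendant '[[[0,0,-0.05,0,0,0,0],[0,0,-0.04,0,0,0,0],[0,0,-0.01,0,0,-10,0],[0,0,0,0,0,-10,0],[0,0,0,0,0,-10,0]]]'
python3 -m pendant '[[[0,0,0,0,0,-10,0],[0,0,0,0,0,-10,0],[0,0,0,0,0,-10,0],[0,0,0,0,0,-2.4,0],[0,0,0,0,0,0,0]]]'
python3 -c "
from h import *
plan(.513,.380,.18,62.5)"
```

```text
time: 5.6
position: [0.6819, 0.0337, 0.0121]
tool_rot: [0.707, 0.707, -0.0, -0.0]
ft_force: [0.5, 0.7, -0.0]
grip_width: 0.0565
grip_force: 0.0
time: 6.22
position: [0.6809, 0.0339, 0.0821]
tool_rot: [0.707, 0.707, -0.001, -0.002]
ft_force: [0.4, 0.5, -1.5]
grip_width: 0.0218
grip_force: 24.9
time: 6.85
position: [0.6819, 0.0338, 0.1832]
tool_rot: [0.497, 0.868, -0.0, -0.0]
ft_force: [0.3, 0.7, -0.9]
grip_width: 0.0216
grip_force: 24.9
time: 7.48
position: [0.6819, 0.0338, 0.1827]
tool_rot: [0.239, 0.971, -0.0, -0.0]
ft_force: [0.3, 0.5, -1.0]
grip_width: 0.0219
grip_force: 24.9
at [0.6819 0.0338 0.1827] psi 62.4 tilt [ 9.e-04 -3.e-04 -1.e+00] | turn z first -0.1
  then tool shift [0.3096 0.2291 0.0027] dist 0.3852
```

```bash
python3 -m pendant '[[[0.0442,0.0327,0,0,0,0,0],[0.0442,0.0327,0,0,0,0,0],[0.0442,0.0327,0,0,0,0,0],[0.0442,0.0327,0,0,0,0,0],[0.0442,0.0327,0,0,0,0,0]]]' >/dev/null
python3 -m pendant '[[[0.0442,0.0327,0,0,0,0,0],[0.0442,0.0327,0,0,0,0,0],[0,0,0.04,0,0,0,0],[0,0,0.04,0,0,0,0],[0,0,0,0,0,0,0]]]'
python3 - <<'E'
from h import *
plan(.515,.380,.017,62.5)
c=camera("wrist");cv2.imwrite("pics/w3.png",c["img"][:,:,::-1])
E
```

```text
time: 8.72
position: [0.5111, 0.3787, 0.0998]
tool_rot: [0.238, 0.971, -0.003, -0.003]
ft_force: [0.2, -0.4, -0.9]
grip_width: 0.0216
grip_force: 24.9
at [0.5111 0.3787 0.0998] psi 62.42 tilt [ 0.0049 -0.0069 -1.    ] | turn z first -0.08
  then tool shift [-0.0029  0.0029  0.0828] dist 0.0829
```

View pics/w3.png

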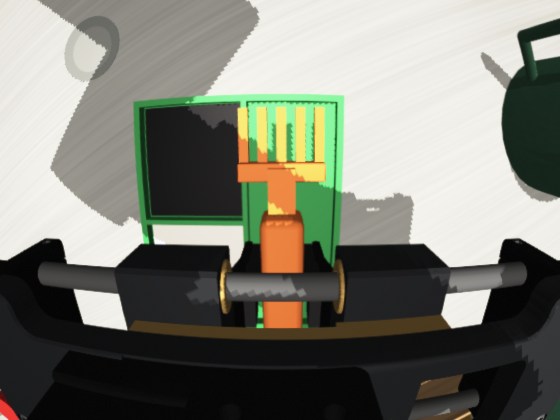

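The rake hangs over the green bay; the divider edge is at about (245,150), the right wall's inside at (337,150), the far wall at row 100. I check the bay centre from these.

Run:
```python
from h import *
P,M,a=pose();c=camera("wrist");cv2.imwrite("pics/w3b.png",cv2.resize(c["img"][80:240,120:360,::-1],None,fx=3,fy=3))
g=mask(c["img"],lambda h,s,v:(h>50)&(h<75)&(s>120)&(v>40));m,_,s=blob(g,(290,150),90);print(s)
h=cv2.convexHull(cv2.findNonZero(m));q=cv2.approxPolyN(h,4,ensure_convex=True)[0];print(q.tolist())
C=np.array([.4959,.342]);t=np.radians(-27.5);A=np.array([[np.cos(t),np.sin(t)],[-np.sin(t),np.cos(t)]])
for p in[*q.tolist(),(140,160),(340,160),(239,95)]:
    w=wonz(c,P,M,p,.014);print(p,w.round(4),"tray frame",(A@(w[:2]-C)).round(4))
```

```text
[ 243   98   95  169 3251]
[[304, 242], [240, 98], [334, 98], [341, 275]]
[304, 242] [0.5355 0.3865 0.014 ] tray frame [0.0146 0.0577]
[240, 98] [0.4152 0.3952 0.014 ] tray frame [-0.0961  0.01  ]
[334, 98] [0.4468 0.4562 0.014 ] tray frame [-0.0962  0.0786]
[341, 275] [0.5763 0.4007 0.014 ] tray frame [0.0442 0.0892]
(140, 160) [0.4163 0.3028 0.014 ] tray frame [-0.0525 -0.0715]
(340, 160) [0.4902 0.4395 0.014 ] tray frame [-0.0501  0.0838]
(239, 95) [0.4129 0.3956 0.014 ] tray frame [-0.0984  0.0092]
```

```bash
python3 -m pendant '[[[-0.003,0.003,0.02,0,0,0,0],[0,0,0.02,0,0,0,0],[0,0,0.02,0,0,0,0],[0,0,0.015,0,0,0,0],[0,0,0.007,0,0,0,0]]]'
python3 -m pendant '[[[0,0,0,0,0,0,0],[0,0,0,0,0,0,0.5],[0,0,0,0,0,0,0.5],[0,0,0,0,0,0,0.5],[0,0,-0.02,0,0,0,0.5]]]'
python3 -m pendant '[[[0,0,-0.05,0,0,0,0.8],[0,0,-0.06,0,0,0,0.8],[0,0,-0.05,0,0,0,0.8],[0,0,-0.01,0,0,0,0.8],[0,0,0,0,0,0,0.8]]]'
python3 - <<'E'
from h import *
plan(.439,.0035,.20,-3.2)
S=camera("scene");D=camera("side");F=lambda h,s,v:(h>8)&(h<20)&(s>170)&(v>120)
_,p1,_=blob(mask(S["img"],F),(345,162),25);_,p2,_=blob(mask(D["img"],F),(230,155),25);print("rake",p1,p2,tri(S,p1,D,p2))
E
```

```text
time: 9.45
position: [0.5178, 0.3803, 0.0237]
tool_rot: [0.237, 0.971, -0.001, -0.0]
ft_force: [-6.9, -7.4, 33.0]
grip_width: 0.0217
grip_force: 25.0
time: 10.07
position: [0.5166, 0.3804, 0.0397]
tool_rot: [0.238, 0.971, -0.001, -0.002]
ft_force: [0.7, 0.2, 0.1]
grip_width: 0.043
grip_force: 0.0
time: 10.7
position: [0.5181, 0.3812, 0.2124]
tool_rot: [0.238, 0.971, 0.001, 0.001]
ft_force: [-1.4, -0.4, -0.5]
grip_width: 0.0695
grip_force: 0.0
at [0.5181 0.3812 0.2124] psi 62.44 tilt [-0.0012  0.0017 -1.    ] | turn z first 65.64
  then tool shift [-0.3816 -0.0579  0.0124] dist 0.3861
rake [348.52717391 165.375     ] [235.53333333 150.62857143] (array([0.52913693, 0.34924484, 0.04592478]), np.float64(0.002468339405607754))
```

Run:
```python
from h import *
ims=[cv2.resize(camera(n)["img"][y:y+80,x:x+110,::-1],(550,400),interpolation=cv2.INTER_CUBIC) for n,x,y in(("scene",290,130),)]
P,M,a=pose();w=camera("wrist")["img"][:,:,::-1];cv2.imwrite("pics/g1.png",np.hstack([ims[0][:,:],cv2.resize(w,(533,400))])[:, :]);
im=cv2.imread("pics/g1.png");cv2.imwrite("pics/g1.png",cv2.resize(im,(800,295)))
```

```text
(no output)
```

View pics/g1.png

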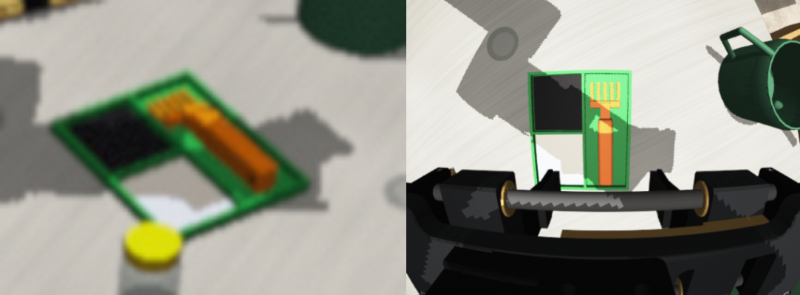

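The rake lies in the bay, roughly centred across; its tail (wrist view, ~(605,185)) looks close to the near wall, so I measure the ends.

Run:
```python
from h import *
P,M,a=pose();c=camera("wrist");m=mask(c["img"],lambda h,s,v:(h>5)&(h<24)&(s>150)&(v>90))
m,p,s=blob(m,(275,175),60);print(p,s)
C=np.array([.4959,.342]);t=np.radians(-27.5);A=np.array([[np.cos(t),np.sin(t)],[-np.sin(t),np.cos(t)]])
for r,zs in((s[1],(.008,)),(s[1]+s[3]-1,(.032,.05)),(190,(.032,)),(240,(.032,))):
    x=np.flatnonzero(m[r])
    for z in zs:
        w=wonz(c,P,M,((x[0]+x[-1])/2,r),z);print(r,x[0],x[-1],z,w.round(4),(A@(w[:2]-C)).round(4))
g=mask(c["img"],lambda h,s,v:(h>50)&(h<75)&(s>120)&(v>40))
for x in(300,):
    ys=np.flatnonzero(g[:,x]);print(ys[:3],ys[-8:])
    for y in(ys[0],ys[-1]):
        w=wonz(c,P,M,(x,y),.014);print(y,(A@(w[:2]-C)).round(4))
```

```text
[281.61868446 206.7264061 ] [ 261  139   33  125 2098]
139 263 263 0.008 [0.455  0.3885 0.008 ] [-0.0578  0.0223]
263 275 291 0.032 [0.5832 0.3459 0.032 ] [0.0757 0.0438]
263 275 291 0.05 [0.576  0.3497 0.05  ] [0.0675 0.0438]
190 273 292 0.032 [0.5104 0.3833 0.032 ] [-0.0062  0.0433]
240 274 292 0.032 [0.5591 0.3585 0.032 ] [0.0485 0.0438]
[103 104 105] [262 263 264 265 266 267 268 269]
103 [-0.0964  0.0618]
269 [0.0916 0.0637]
```

```bash
python3 -m pendant '[[[0,0,0,0,0,10,0.8],[0,0,0,0,0,10,0.8],[0,0,0,0,0,10,0.8],[0,0,0,0,0,10,0.8],[0,0,0,0,0,10,0.8]]]' >/dev/null
python3 -m pendant '[[[0,0,0,0,0,10,0.8],[0,0,0,0,0,5.6,0.8],[0,0,0,0,0,0,0.8],[-0.0477,-0.0072,0,0,0,0,0.8],[-0.0477,-0.0072,0,0,0,0,0.8]]]' >/dev/null
python3 -m pendant '[[[-0.0477,-0.0072,0,0,0,0,0.8],[-0.0477,-0.0072,0,0,0,0,0.8],[-0.0477,-0.0072,0,0,0,0,0.8],[-0.0477,-0.0072,0,0,0,0,0.8],[-0.0477,-0.0072,0.02,0,0,0,0.8]]]' >/dev/null
python3 -m pendant '[[[-0.0477,-0.0072,0.02,0,0,0,0.8],[0,0,0.04,0,0,0,0.8],[0,0,0.04,0,0,0,0.8],[0,0,0,0,0,0,0.8],[0,0,0,0,0,0,0.8]]]'
python3 - <<'E'
from h import *
plan(.439,.0035,.018,-3.2)
c=camera("wrist");cv2.imwrite("pics/w4.png",c["img"][:,:,::-1])
E
```

```text
time: 13.45
position: [0.4399, 0.0033, 0.0916]
tool_rot: [0.726, 0.688, 0.0, 0.0]
ft_force: [-0.1, -0.3, -0.4]
grip_width: 0.0697
grip_force: 0.0
at [0.4399 0.0033 0.0916] psi -3.11 tilt [-1.e-04  6.e-04 -1.e+00] | turn z first 0.09
  then tool shift [ 0.0001 -0.0009  0.0736] dist 0.0736
```

View pics/w4.png

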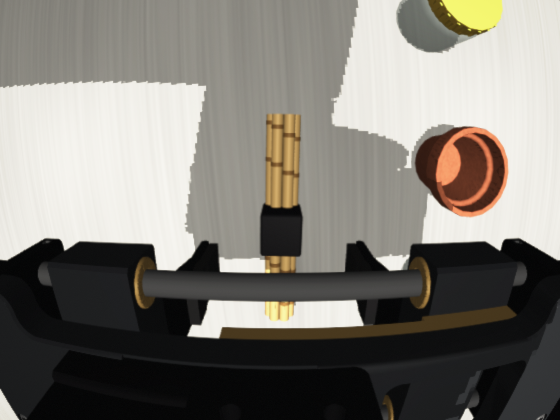

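The clip sits at (282,232), where the grasp line should be (~(282,235)). I go down and grip.

```bash
python3 -m pendant '[[[0,-0.001,0.025,0,0,0,0.8],[0,0,0.025,0,0,0,0.8],[0,0,0.02,0,0,0,0.8],[0,0,0.003,0,0,0,0.4],[0,0,0,0,0,0,0]]]' 
python3 -m pendant '[[[0,0,0,0,0,0,0],[0,0,0,0,0,0,0],[0,0,0,0,0,0,0],[0,0,0,0,0,0,0],[0,0,-0.03,0,0,0,0]]]'
python3 -m pendant '[[[0,0,-0.05,0,0,0,0],[0,0,-0.05,0,0,0,0],[0,0,-0.05,0,0,0,0],[0,0,-0.01,0,0,0,0],[0,0,0,0,0,0,0]]]'
python3 -c "
from h import *
plan(.5025,-.3035,.20,-68.7)"
```

```text
time: 14.12
position: [0.4392, 0.0033, 0.0191]
tool_rot: [0.726, 0.688, 0.001, 0.001]
ft_force: [-0.2, -0.3, 0.3]
grip_width: 0.0572
grip_force: 0.0
time: 14.75
position: [0.4372, 0.0036, 0.047]
tool_rot: [0.726, 0.687, -0.001, -0.002]
ft_force: [0.0, 0.8, -1.6]
grip_width: 0.0279
grip_force: 24.9
time: 15.38
position: [0.4381, 0.0034, 0.2079]
tool_rot: [0.726, 0.687, 0.0, 0.0]
ft_force: [-0.6, 0.2, -1.1]
grip_width: 0.0275
grip_force: 24.9
at [0.4381 0.0034 0.2079] psi -3.17 tilt [-1.e-04  1.e-04 -1.e+00] | turn z first 65.53
  then tool shift [-0.0514  0.3094  0.0079] dist 0.3137
```

```bash
python3 -m pendant '[[[0,0,0,0,0,9.4,0],[0,0,0,0,0,9.4,0],[0,0,0,0,0,9.4,0],[0,0,0,0,0,9.4,0],[0,0,0,0,0,9.4,0]]]' >/dev/null
python3 -m pendant '[[[0,0,0,0,0,9.3,0],[0,0,0,0,0,9.3,0],[0,0,0,0,0,0,0],[-0.0085,0.0515,0,0,0,0,0],[-0.0085,0.0515,0,0,0,0,0]]]' >/dev/null
python3 -m pendant '[[[-0.0085,0.0515,0,0,0,0,0],[-0.0085,0.0515,0,0,0,0,0],[-0.0085,0.0515,0,0,0,0,0],[-0.0085,0.0515,0.01,0,0,0,0],[0,0,0.04,0,0,0,0]]]' >/dev/null
python3 -m pendant '[[[0,0,0.04,0,0,0,0],[0,0,0.02,0,0,0,0],[0,0,0,0,0,0,0],[0,0,0,0,0,0,0],[0,0,0,0,0,0,0]]]'
python3 - <<'E'
from h import *
plan(.5025,-.3035,.024,-68.7)
P,M,a=pose();c=camera("wrist");cv2.imwrite("pics/w5.png",c["img"][:,:,::-1])
g=mask(c["img"],lambda h,s,v:(h>100)&(h<125)&(s>150)&(v>40));h=cv2.convexHull(cv2.findNonZero(blob(g,(290,160),120)[0]));q=cv2.approxPolyN(h,4,ensure_convex=True)[0]
C=np.array([.5177,-.3426]);t=np.radians(21.4);A=np.array([[np.cos(t),np.sin(t)],[-np.sin(t),np.cos(t)]])
for p in q.tolist(): w=wonz(c,P,M,p,.014);print(p,(A@(w[:2]-C)).round(4))
E
```

```text
time: 17.88
position: [0.5034, -0.3036, 0.0991]
tool_rot: [0.983, 0.185, 0.001, 0.001]
ft_force: [0.2, 0.9, -0.2]
grip_width: 0.0279
grip_force: 24.9
at [ 0.5034 -0.3036  0.0991] psi -68.73 tilt [ 0.001   0.0019 -1.    ] | turn z first -0.03
  then tool shift [-0.0008 -0.0004  0.0751] dist 0.0751
[427, 244] [-0.0225 -0.0789]
[231, 257] [-0.0314  0.0832]
[224, 87] [0.0995 0.0842]
[438, 95] [ 0.0993 -0.0786]
```

View pics/w5.png

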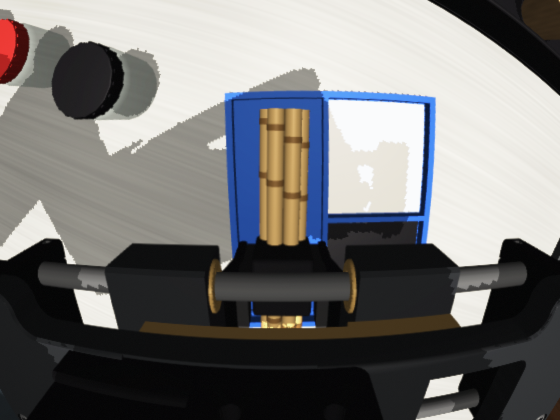

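Stakes hang aligned over the blue bay (divider at col 325, walls 228/432); lower and release.

```bash
python3 -m pendant '[[[0.001,-0.002,0.025,0,0,0,0],[0,0,0.025,0,0,0,0],[0,0,0.015,0,0,0,0],[0,0,0.006,0,0,0,0],[0,0,0.003,0,0,0,0]]]' 
python3 -m pendant '[[[0,0,0,0,0,0,0],[0,0,0,0,0,0,0.6],[0,0,0,0,0,0,0.6],[0,0,0,0,0,0,0.6],[0,0,-0.02,0,0,0,0.6]]]'
python3 -m pendant '[[[0,0,-0.05,0,0,0,1],[0,0,-0.06,0,0,0,1],[0,0,-0.05,0,0,0,1],[0,0,-0.01,0,0,0,1],[0,0,0,0,0,0,1]]]'
python3 - <<'E'
from h import *
plan(.557,-.148,.20,0)
P,M,a=pose();c=camera("wrist");k,p,s=blob(mask(c["img"],lambda h,s,v:(h>12)&(h<30)&(s>100)&(v>70)),(282,200),60);print(p,s)
C=np.array([.5177,-.3426]);t=np.radians(21.4);A=np.array([[np.cos(t),np.sin(t)],[-np.sin(t),np.cos(t)]])
for r in(s[1]+1,s[1]+s[3]-2):
    x=np.flatnonzero(k[r]);w=wonz(c,P,M,((x[0]+x[-1])/2,r),.024);print(r,x[0],x[-1],(A@(w[:2]-C)).round(4))
cv2.imwrite("pics/w6.png",c["img"][:,:,::-1])
E
```

```text
time: 18.55
position: [0.5033, -0.3012, 0.0243]
tool_rot: [0.983, 0.184, 0.0, 0.0]
ft_force: [0.3, 0.1, -1.1]
grip_width: 0.028
grip_force: 24.9
time: 19.18
position: [0.5021, -0.3003, 0.0432]
tool_rot: [0.983, 0.184, -0.001, -0.001]
ft_force: [-0.0, 0.2, 1.0]
grip_width: 0.051
grip_force: 0.0
time: 19.8
position: [0.5029, -0.3008, 0.2145]
tool_rot: [0.983, 0.184, 0.0, 0.0]
ft_force: [0.1, 0.0, -0.8]
grip_width: 0.086
grip_force: 0.0
at [ 0.5029 -0.3008  0.2145] psi -68.77 tilt [ 4.e-04  8.e-04 -1.e+00] | turn z first -68.77
  then tool shift [0.1528 0.0541 0.0145] dist 0.1628
[282.94839719 147.86239249] [ 272  118   23   62 1279]
119 274 294 [0.0773 0.043 ]
178 274 292 [0.0147 0.0442]
```

View pics/w6.png

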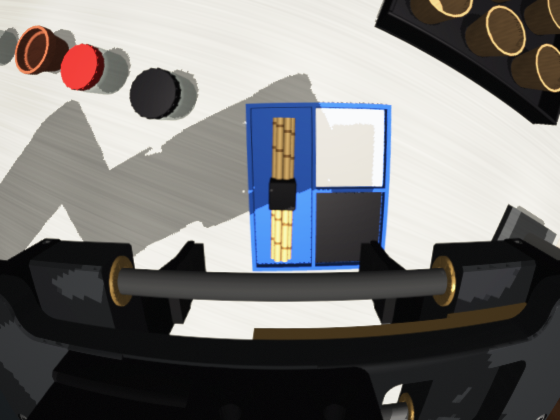

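Stakes lie flat in the blue bay, clip (283,193). Next the black jar.

```bash
python3 -m pendant '[[[0,0,0,0,0,-9.9,1],[0,0,0,0,0,-9.9,1],[0,0,0,0,0,-9.9,1],[0,0,0,0,0,-9.9,1],[0,0,0,0,0,-9.9,1]]]' 20 >/dev/null
python3 -m pendant '[[[0,0,0,0,0,-9.9,1],[0,0,0,0,0,-9.4,1],[0,0,0,0,0,0,1],[0.038,0.0135,0,0,0,0,1],[0.038,0.0135,0,0,0,0,1]]]' >/dev/null
python3 -m pendant '[[[0.038,0.0135,0,0,0,0,1],[0.038,0.0135,0.02,0,0,0,1],[0,0,0.03,0,0,0,1],[0,0,0.02,0,0,0,1],[0,0,0,0,0,0,1]]]'
python3 - <<'E'
from h import *
plan(.557,-.149,.058,0)
P,M,a=pose();c=camera("wrist");cv2.imwrite("pics/w7.png",c["img"][:,:,::-1])
E
```

```text
time: 21.72
position: [0.5551, -0.1479, 0.1414]
tool_rot: [0.708, 0.707, -0.001, -0.003]
ft_force: [-0.5, -0.1, -0.7]
grip_width: 0.0866
grip_force: 0.0
at [ 0.5551 -0.1479  0.1414] psi -0.08 tilt [ 0.0028 -0.0057 -1.    ] | turn z first -0.08
  then tool shift [-0.0011  0.0019  0.0834] dist 0.0834
```

View pics/w7.png

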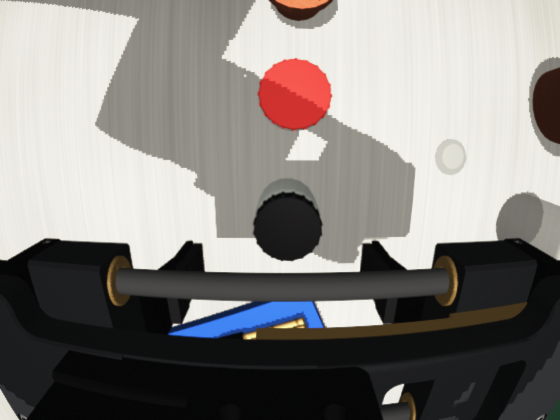

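Black lid centre (288,226) puts the jar at about (0.558,-0.146), agreeing with the earlier fixes to 2-3 mm.

```bash
python3 -m pendant '[[[0.001,0.002,0.03,0,0,0,1],[0,0,0.03,0,0,0,1],[0,0,0.02,0,0,0,1],[0,0,0.004,0,0,0,0.75],[0,0,0,0,0,0,0.5]]]' 20
python3 -m pendant '[[[0,0,0,0,0,0,0.4],[0,0,0,0,0,0,0.3],[0,0,0,0,0,0,0.3],[0,0,0,0,0,0,0.3],[0,0,0,0,0,0,0.3]]]'
python3 -m pendant '[[[0,0,-0.01,0,0,0,0.3],[0,0,-0.03,0,0,0,0.3],[0,0,-0.05,0,0,0,0.3],[0,0,-0.03,0,0,0,0.3],[0,0,-0.01,0,0,0,0.3]]]'
python3 -c "
from h import *
plan(.575,-.356,.185,0)"
```

```text
time: 22.4
position: [0.5595, -0.1483, 0.0607]
tool_rot: [0.707, 0.707, 0.0, 0.001]
ft_force: [0.4, -0.3, 0.6]
grip_width: 0.0744
grip_force: 0.0
time: 23.02
position: [0.5592, -0.1481, 0.0608]
tool_rot: [0.707, 0.707, 0.0, 0.0]
ft_force: [-0.8, 0.8, 6.7]
grip_width: 0.051
grip_force: 20.0
time: 23.65
position: [0.5598, -0.1482, 0.1922]
tool_rot: [0.707, 0.707, 0.001, 0.002]
ft_force: [0.6, 0.2, -1.8]
grip_width: 0.0511
grip_force: 20.0
at [ 0.5598 -0.1482  0.1922] psi 0.04 tilt [-0.0016  0.0035 -1.    ] | turn z first 0.04
  then tool shift [-0.2078  0.0152  0.0072] dist 0.2085
```

```bash
python3 -m pendant '[[[-0.03,0.003,0,0,0,0,0.3],[-0.045,0.004,0,0,0,0,0.3],[-0.05,0.003,0,0,0,0,0.3],[-0.05,0.003,0,0,0,0,0.3],[-0.033,0.002,0,0,0,0,0.3]]]' >/dev/null
python3 -m pendant '[[[0,0,0.02,0,0,0,0.3],[0,0,0.03,0,0,0,0.3],[0,0,0.03,0,0,0,0.3],[0,0,0.02,0,0,0,0.3],[0,0,0,0,0,0,0.3]]]'
python3 -c "
from h import *
plan(.575,-.356,.065,0)"
```

```text
time: 24.9
position: [0.5726, -0.3546, 0.0874]
tool_rot: [0.707, 0.707, -0.0, -0.003]
ft_force: [-0.6, 0.3, -1.8]
grip_width: 0.051
grip_force: 20.0
at [ 0.5726 -0.3546  0.0874] psi 0.03 tilt [ 0.0037 -0.0042 -1.    ] | turn z first 0.03
  then tool shift [-0.0014  0.0024  0.0224] dist 0.0225
```

```bash
python3 -m pendant '[[[0,0.001,0.008,0,0,0,0.3],[0,0,0.006,0,0,0,0.3],[0,0,0.004,0,0,0,0.3],[0,0,0.002,0,0,0,0.3],[0,0,0,0,0,0,0.3]]]'
python3 -c "
from h import *
plan(.575,-.356,.065,0)"
```

```text
time: 25.52
position: [0.575, -0.3559, 0.0701]
tool_rot: [0.707, 0.707, -0.0, 0.0]
ft_force: [0.4, -0.3, -1.9]
grip_width: 0.0508
grip_force: 20.0
at [ 0.575  -0.3559  0.0701] psi 0.03 tilt [-0.  0. -1.] | turn z first 0.03
  then tool shift [-0.0001 -0.      0.0051] dist 0.0051
```

```bash
python3 -m pendant '[[[0,0,0.002,0,0,0,0.3],[0,0,0.002,0,0,0,0.3],[0,0,0.001,0,0,0,0.3],[0,0,0,0,0,0,0.3],[0,0,0,0,0,0,0.3]]]'
python3 -m pendant '[[[0,0,0.001,0,0,0,0.3],[0,0,0,0,0,0,0.62],[0,0,0,0,0,0,0.75],[0,0,0,0,0,0,0.85],[0,0,0,0,0,0,0.85]]]'
python3 -m pendant '[[[0,0,-0.02,0,0,0,0.85],[0,0,-0.04,0,0,0,1],[0,0,-0.05,0,0,0,1],[0,0,-0.03,0,0,0,1],[0,0,0,0,0,0,1]]]'
python3 - <<'E'
from h import *
plan(.567,.042,.20,0)
P,M,a=pose();c=camera("wrist");cv2.imwrite("pics/w8.png",c["img"][:,:,::-1])
E
```

```text
time: 26.15
position: [0.575, -0.3559, 0.065]
tool_rot: [0.707, 0.707, 0.0, 0.0]
ft_force: [0.9, 0.1, -0.7]
grip_width: 0.051
grip_force: 20.0
time: 26.78
position: [0.575, -0.3559, 0.0639]
tool_rot: [0.707, 0.707, -0.0, -0.0]
ft_force: [0.2, -0.1, -1.0]
grip_width: 0.0722
grip_force: 0.0
time: 27.4
position: [0.5769, -0.3573, 0.2091]
tool_rot: [0.707, 0.707, 0.0, 0.005]
ft_force: [-0.2, 0.2, -0.1]
grip_width: 0.0869
grip_force: 0.0
at [ 0.5769 -0.3573  0.2091] psi 0.04 tilt [-0.006   0.0069 -1.    ] | turn z first 0.04
  then tool shift [ 0.3993 -0.0099  0.0091] dist 0.3996
```

View pics/w8.png

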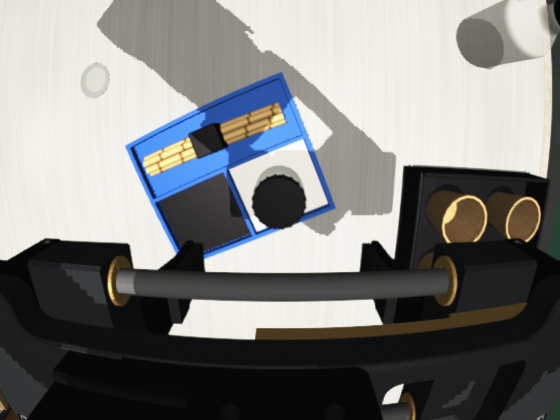

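Black jar (279,200) stands in the white cell. Now the pot.

```bash
python3 -m pendant '[[[0.04,-0.001,0,0,0,0,1],[0.055,-0.0015,0,0,0,0,1],[0.055,-0.0015,0,0,0,0,1],[0.055,-0.0015,0,0,0,0,1],[0.055,-0.0015,0,0,0,0,1]]]' >/dev/null
python3 -m pendant '[[[0.055,-0.0015,0,0,0,0,1],[0.055,-0.0015,0,0,0,0,1],[0.03,0,0.02,0,0,0,1],[0,0,0.03,0,0,0,1],[0,0,0,0,0,0,1]]]' >/dev/null
python3 -m pendant '[[[0,0,0,0,0,0,1],[0,0,0,0,0,0,1],[0,0,0,0,0,0,1],[0,0,0,0,0,0,1],[0,0,0,0,0,0,1]]]'
python3 - <<'E'
from h import *
P,M,a=pose();c=camera("wrist")
k,p,s=blob(mask(c["img"],lambda h,s,v:((h<14)|(h>176))&(s>90)&(v>30)),(285,225),40)
e=cv2.fitEllipse(cv2.convexHull(cv2.findNonZero(k)));print(p,s,e,wonz(c,P,M,e[0],.054))
plan(.567,.042,.042,0)
E
```

```text
time: 29.32
position: [0.5648, 0.044, 0.1543]
tool_rot: [0.707, 0.707, 0.0, 0.0]
ft_force: [0.8, 0.4, -0.1]
grip_width: 0.0871
grip_force: 0.0
[286.47630058 213.89248555] [ 249  177   76   74 4325] ((286.5069580078125, 213.90158081054688), (73.87142944335938, 74.64720916748047), 82.98075103759766) [0.56654202 0.04510365 0.054     ]
at [0.5649 0.0441 0.1543] psi 0.03 tilt [-0.e+00  4.e-04 -1.e+00] | turn z first 0.03
  then tool shift [-0.0021  0.0021  0.1123] dist 0.1123
```

```bash
python3 -m pendant '[[[0,0.002,0.04,0,0,0,1],[0,0,0.04,0,0,0,1],[0,0,0.025,0,0,0,1],[0,0,0.008,0,0,0,1],[0,0,0,0,0,0,0.8]]]'
python3 -m pendant '[[[0,0,0,0,0,0,0.6],[0,0,0,0,0,0,0.4],[0,0,0,0,0,0,0.4],[0,0,0,0,0,0,0.4],[0,0,0,0,0,0,0.4]]]'
python3 -m pendant '[[[0,0,-0.01,0,0,0,0.4],[0,0,-0.03,0,0,0,0.4],[0,0,-0.05,0,0,0,0.4],[0,0,-0.05,0,0,0,0.4],[0,0,-0.02,0,0,0,0.4]]]'
python3 -c "
from h import *
plan(.438,.333,.20,0)"
```

```text
time: 30.0
position: [0.5669, 0.0441, 0.041]
tool_rot: [0.707, 0.707, -0.0, -0.0]
ft_force: [-0.0, 0.0, -0.7]
grip_width: 0.0829
grip_force: 0.0
time: 30.62
position: [0.5679, 0.044, 0.0421]
tool_rot: [0.707, 0.707, 0.001, 0.001]
ft_force: [0.4, -0.9, 6.1]
grip_width: 0.0592
grip_force: 19.4
time: 31.25
position: [0.5674, 0.0441, 0.2041]
tool_rot: [0.707, 0.707, 0.001, 0.002]
ft_force: [-0.3, -0.6, -1.6]
grip_width: 0.0591
grip_force: 19.9
at [0.5674 0.0441 0.2041] psi 0.04 tilt [-5.0e-04  3.7e-03 -1.0e+00] | turn z first 0.04
  then tool shift [ 0.2889 -0.1294  0.0041] dist 0.3166
```

```bash
python3 -m pendant '[[[0.03,-0.0135,0,0,0,0,0.4],[0.045,-0.02,0,0,0,0,0.4],[0.05,-0.0225,0,0,0,0,0.4],[0.05,-0.0225,0,0,0,0,0.4],[0.05,-0.0225,0,0,0,0,0.4]]]' >/dev/null
python3 -m pendant '[[[0.042,-0.019,0,0,0,0,0.4],[0.022,-0.0095,0.01,0,0,0,0.4],[0,0,0.04,0,0,0,0.4],[0,0,0.04,0,0,0,0.4],[0,0,0.03,0,0,0,0.4]]]' >/dev/null
python3 -m pendant '[[[0,0,0.01,0,0,0,0.4],[0,0,0.005,0,0,0,0.4],[0,0,0,0,0,0,0.4],[0,0,0,0,0,0,0.4],[0,0,0,0,0,0,0.4]]]'
python3 - <<'E'
from h import *
plan(.438,.333,.046,0)
P,M,a=pose();c=camera("wrist");cv2.imwrite("pics/w9.png",c["img"][:,:,::-1])
E
```

```text
time: 33.12
position: [0.4376, 0.3333, 0.0669]
tool_rot: [0.707, 0.707, 0.001, 0.0]
ft_force: [0.4, -0.7, -1.3]
grip_width: 0.0596
grip_force: 19.9
at [0.4376 0.3333 0.0669] psi 0.03 tilt [ 7.0e-04  1.5e-03 -1.0e+00] | turn z first 0.03
  then tool shift [-0.0003  0.0004  0.0209] dist 0.0209
```

View pics/w9.png

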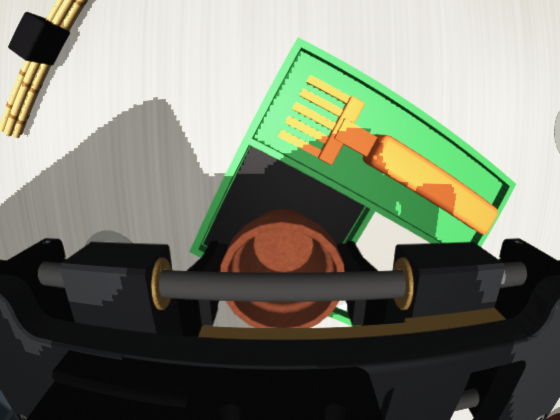

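The pot (282,260) is over the black cell and the rake lies flat in its bay. Lower.

```bash
python3 -m pendant '[[[0,0,0.008,0,0,0,0.4],[0,0,0.006,0,0,0,0.4],[0,0,0.004,0,0,0,0.4],[0,0,0.002,0,0,0,0.4],[0,0,0,0,0,0,0.4]]]'
python3 -m pendant '[[[0,0,0.001,0,0,0,0.4],[0,0,0,0,0,0,0.4],[0,0,0,0,0,0,0.72],[0,0,0,0,0,0,0.8],[0,0,0,0,0,0,0.9]]]'
python3 -m pendant '[[[0,0,0,0,0,0,0.95],[0,0,-0.02,0,0,0,0.95],[0,0,-0.04,0,0,0,1],[0,0,-0.05,0,0,0,1],[0,0,-0.03,0,0,0,1]]]'
python3 - <<'E'
from h import *
P,M,a=pose();c=camera("wrist")
k,p,s=blob(mask(c["img"],lambda h,s,v:((h<14)|(h>176))&(s>90)&(v>30)),(285,225),30)
e=cv2.fitEllipse(cv2.convexHull(cv2.findNonZero(k)));w=wonz(c,P,M,e[0],.058)
C=np.array([.4959,.342]);t=np.radians(-27.5);A=np.array([[np.cos(t),np.sin(t)],[-np.sin(t),np.cos(t)]]);print(e,w,A@(w[:2]-C))
plan(.561,.156,.20,0)
E
```

```text
time: 33.8
position: [0.4369, 0.3329, 0.0461]
tool_rot: [0.707, 0.707, -0.0, -0.0]
ft_force: [-0.7, -0.3, 0.2]
grip_width: 0.0592
grip_force: 19.8
time: 34.42
position: [0.4373, 0.3331, 0.045]
tool_rot: [0.707, 0.707, 0.0, 0.0]
ft_force: [-0.0, 0.3, -0.4]
grip_width: 0.0725
grip_force: 0.0
time: 35.05
position: [0.4378, 0.3334, 0.1874]
tool_rot: [0.707, 0.707, 0.001, 0.0]
ft_force: [0.7, -0.3, -0.5]
grip_width: 0.0872
grip_force: 0.0
((280.81744384765625, 206.44540405273438), (68.23221588134766, 68.99649810791016), 116.39318084716797) [0.43516551 0.33345765 0.058     ] [-0.04992774 -0.03562122]
at [0.4396 0.3344 0.1906] psi 0.05 tilt [ 0.0041  0.0083 -1.    ] | turn z first 0.05
  then tool shift [-0.1784  0.1214 -0.0094] dist 0.216
```

Pot at (-50, -36) mm in the tray frame, well placed. Yellow jar next.

```bash
python3 -m pendant '[[[-0.036,0.0243,0,0,0,0,1],[-0.036,0.0243,0,0,0,0,1],[-0.036,0.0243,0,0,0,0,1],[-0.036,0.0243,0,0,0,0,1],[-0.035,0.0243,0,0,0,0,1]]]' >/dev/null
python3 -m pendant '[[[0,0,0.02,0,0,0,1],[0,0,0.02,0,0,0,1],[0,0,0,0,0,0,1],[0,0,0,0,0,0,1],[0,0,0,0,0,0,1]]]'
python3 - <<'E'
from h import *
P,M,a=pose();c=camera("wrist")
k,p,s=blob(mask(c["img"],lambda h,s,v:(h>20)&(h<38)&(s>130)&(v>60)),(285,225),40)
e=cv2.fitEllipse(cv2.convexHull(cv2.findNonZero(k)));w=wonz(c,P,M,e[0],.073);print(e,w)
plan(w[0],w[1],.060,0)
E
```

```text
time: 36.35
position: [0.5593, 0.1544, 0.1459]
tool_rot: [0.707, 0.707, 0.001, 0.001]
ft_force: [0.2, 0.0, -0.2]
grip_width: 0.0868
grip_force: 0.0
((284.25738525390625, 218.93443298339844), (67.38088989257812, 67.7605209350586), 24.633224487304688) [0.55905885 0.15948025 0.073     ]
at [0.5592 0.1544 0.1459] psi 0.06 tilt [ 1.0e-04  1.7e-03 -1.0e+00] | turn z first 0.06
  then tool shift [ 0.0051 -0.0002  0.0859] dist 0.0861
```

```bash
python3 -m pendant '[[[0.0035,0.001,0.03,0,0,0,1],[0,0,0.03,0,0,0,1],[0,0,0.02,0,0,0,1],[0,0,0.006,0,0,0,0.9],[0,0,0,0,0,0,0.7]]]' 20
python3 -m pendant '[[[0,0,0,0,0,0,0.5],[0,0,0,0,0,0,0.3],[0,0,0,0,0,0,0.3],[0,0,0,0,0,0,0.3],[0,0,0,0,0,0,0.3]]]'
python3 -m pendant '[[[0,0,-0.01,0,0,0,0.3],[0,0,-0.03,0,0,0,0.3],[0,0,-0.05,0,0,0,0.3],[0,0,-0.05,0,0,0,0.3],[0,0,-0.01,0,0,0,0.3]]]'
python3 -c "
from h import *
plan(.5215,.289,.21,0)"
```

```text
time: 37.02
position: [0.56, 0.1577, 0.0594]
tool_rot: [0.707, 0.707, 0.0, 0.0]
ft_force: [0.7, 0.1, -0.1]
grip_width: 0.0753
grip_force: 0.0
time: 37.65
position: [0.5604, 0.1577, 0.0598]
tool_rot: [0.707, 0.707, 0.001, 0.001]
ft_force: [-0.6, -0.3, 5.1]
grip_width: 0.0512
grip_force: 20.0
time: 38.28
position: [0.5615, 0.1578, 0.2128]
tool_rot: [0.707, 0.707, 0.003, 0.002]
ft_force: [0.2, -0.1, -1.0]
grip_width: 0.0511
grip_force: 20.0
at [0.5615 0.1578 0.2128] psi 0.04 tilt [ 6.0e-04  6.9e-03 -1.0e+00] | turn z first 0.04
  then tool shift [ 0.1312 -0.04    0.0028] dist 0.1371
```

```bash
python3 -m pendant '[[[0.025,-0.008,0,0,0,0,0.3],[0.035,-0.011,0,0,0,0,0.3],[0.035,-0.011,0,0,0,0,0.3],[0.025,-0.0075,0,0,0,0,0.3],[0.011,-0.0025,0,0,0,0,0.3]]]' >/dev/null
python3 -m pendant '[[[0,0,0.03,0,0,0,0.3],[0,0,0.04,0,0,0,0.3],[0,0,0.04,0,0,0,0.3],[0,0,0.015,0,0,0,0.3],[0,0,0.005,0,0,0,0.3]]]'>/dev/null
python3 -m pendant '[[[0,0,0.002,0,0,0,0.3],[0,0,0,0,0,0,0.3],[0,0,0,0,0,0,0.3],[0,0,0,0,0,0,0.3],[0,0,0,0,0,0,0.3]]]'
python3 -c "
from h import *
plan(.5215,.289,.0635,0)"
```

```text
time: 40.15
position: [0.5197, 0.2887, 0.0774]
tool_rot: [0.707, 0.707, 0.0, 0.0]
ft_force: [0.3, 0.4, -1.0]
grip_width: 0.0514
grip_force: 20.0
at [0.5197 0.2887 0.0774] psi 0.04 tilt [ 2.e-04  5.e-04 -1.e+00] | turn z first 0.04
  then tool shift [0.0003 0.0018 0.0139] dist 0.014
```

```bash
python3 -m pendant '[[[0,0.002,0.006,0,0,0,0.3],[0,0,0.004,0,0,0,0.3],[0,0,0.002,0,0,0,0.3],[0,0,0.001,0,0,0,0.3],[0,0,0,0,0,0,0.3]]]'
python3 -m pendant '[[[0,0,0.001,0,0,0,0.3],[0,0,0,0,0,0,0.3],[0,0,0,0,0,0,0.64],[0,0,0,0,0,0,0.75],[0,0,0,0,0,0,0.85]]]'
python3 -m pendant '[[[0,0,0,0,0,0,0.85],[0,0,-0.02,0,0,0,0.85],[0,0,-0.04,0,0,0,0.85],[0,0,-0.05,0,0,0,0.85],[0,0,-0.03,0,0,0,0.85]]]'
python3 -m pendant '[[[-0.02,0,-0.02,0,0,0,0.85],[-0.04,0,0,0,0,0,0.85],[-0.02,0,0,0,0,0,0.85],[0,0,0,0,0,0,0.85],[0,0,0,0,0,0,0.85]]]'
python3 - <<'E'
from h import *
S=camera("scene")["img"][110:360,170:420,::-1];w=camera("wrist")["img"][:,:,::-1]
cv2.imwrite("pics/fin.png",np.hstack([cv2.resize(S,(400,400),interpolation=cv2.INTER_CUBIC),cv2.resize(w,(400,300))[:,:].copy() if 0 else cv2.copyMakeBorder(cv2.resize(w,(400,300)),0,100,0,0,0)]))
E
```

```text
time: 40.78
position: [0.5217, 0.2886, 0.0641]
tool_rot: [0.707, 0.707, 0.0, 0.0]
ft_force: [-0.1, -0.1, -1.2]
grip_width: 0.051
grip_force: 20.0
time: 41.4
position: [0.5217, 0.2886, 0.0628]
tool_rot: [0.707, 0.707, -0.0, -0.0]
ft_force: [0.3, 0.1, -0.1]
grip_width: 0.0677
grip_force: 0.0
time: 42.02
position: [0.5225, 0.2889, 0.2055]
tool_rot: [0.707, 0.707, 0.002, 0.001]
ft_force: [0.3, 0.7, -0.2]
grip_width: 0.074
grip_force: 0.0
time: 42.65
position: [0.5216, 0.2089, 0.2226]
tool_rot: [0.707, 0.707, -0.0, -0.0]
ft_force: [0.0, 0.1, -0.4]
grip_width: 0.0739
grip_force: 0.0
```

View pics/fin.png

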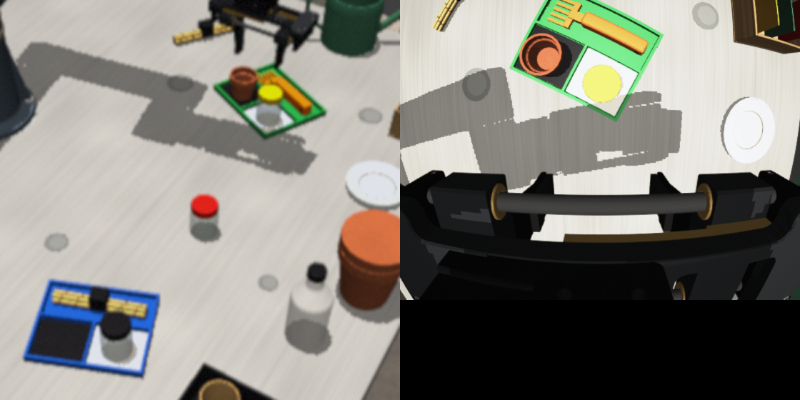

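Both kits are complete: the rake, pot and yellow jar are in the green tray, and the stakes and black jar are in the blue one. The red jar hasn't moved.

```bash
python3 -c "
from rig import hand_in;print(hand_in())"
```

```text
the job is handed in; nothing more can be done
None
```

Both kits are made up and handed in at about 43 s of the 122 s allowed. The last pictures show all five items in their compartments and the red-lidded jar where it started, but `hand_in()` returned no verdict.

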